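# Stack and weigh down two foundry glue-ups

### The job

Set the two glued jobs up to cure: first stand the smaller iron weight on the floor of the round pocket of the orange core box half, to hold its liner down. Then build the core pack in the middle of the steel setting plate, from the bottom up: the oblong base core, lengthwise along the plate, the round barrel core, the square cover core, and the larger iron weight on top, each set down centred on the one below and let go before the next. Keep cores and weights upright throughout, and leave the rammer, the vent probe and the switch alone.

Things in the scene. Friction and masses are not known exactly. Their poses are not given: they have to be found in the camera images.
- setting_plate: Flat bare steel plate fixed to the bench, 150 (x) by 100 (y) by 12 mm high. Origin at the centre of its underside, x along its long side, z up; its top is 12 mm above the origin.
- core_box: Orange resin core box half fixed to the bench, a block 140 (x) by 100 (y) by 30 mm high with one round open-topped pocket in its middle, 72 mm across and 14 mm deep. Origin at the centre of its underside, x along its long side; the pocket is centred on the origin, its floor (dark) is 16 mm above the origin, its rim 30 mm above.
- base_core: Loose oblong sand-coloured core, a block 92 (x) by 58 (y) by 26 mm high, 0.22 kg. Two small dark vent dots on top. Origin at the centre of its underside, x along its long side, z up.
- barrel_core: Loose round sand-coloured core, an upright cylinder 52 mm in diameter and 36 mm high, 0.12 kg, with a dark disc (a painted vent) on top. Origin at the centre of its underside, z up.
- cover_core: Loose square sand-coloured core, a block 50 by 50 by 24 mm high, 0.10 kg, four small dark dots on top. Origin at the centre of its underside, x and y square to its sides, z up.
- large_weight: Loose larger cast iron weight, an upright dark cylinder 54 mm in diameter and 46 mm high, about 0.74 kg, with a small 5 mm stub on top that is for looks only. Origin at the centre of its underside, z up.
- small_weight: Loose smaller cast iron weight, an upright dark cylinder 40 mm in diameter and 40 mm high, about 0.36 kg, with a small 5 mm stub on top that is for looks only. Origin at the centre of its underside, z up.
- rammer: Bystander: turned boxwood rammer lying loose along its own y, 160 mm long, at most 34 mm thick. Origin on the bench under its middle.
- vent_probe: Bystander: thin copper vent probe with a brass handle, lying loose along its own y, 150 mm long, at most 14 mm thick. Origin on the bench under its middle.
- switch_box: Bystander: bakelite rocker switch in a tilted steel housing, fixed to the bench, 90 (x) by 115 (y) by about 85 mm high. Origin at the centre of its underside.
Not all that is in view belongs to the job. What is shaped like the small_weight but blue or green is not meant.

How it is judged:
By the outcome, as a careful person would: the job done as asked, in the order asked, and still so for the second after the job is handed in, with the robot touching nothing.
It also fails if it takes over 144 s, if anything falls off the work surface, if the arm or the gripper's body presses on something with over 40 N, if the wrist force passes 120 N, or if a joint passes its speed limit or range.

### The arm

A 6-joint arm with a two-finger parallel gripper is mounted at the origin on the work surface. World frame = base frame: x ahead of the robot, y to its left, z up, the work surface at z = 0. Lengths are in m, angles in degrees, forces in N, time in s.
With the tool pointing down it reaches from about 0.25 to 0.725 m from the base axis. Payload 9.7 kg.
Tool frame: the origin (TCP) lies on the centre line of the jaws, within the pads' length; the fingertips stand tip_reach ahead of it and the grasp point (between the pads) lies 2 mm behind it (tip_reach is the distance from the TCP to the fingertips, in m); z points along the fingers, y is the direction in which the jaws open and shut (so a half turn about z gives the same grasp; the last joint's range is limited). The gripper opens to 85 mm and grips with 20 to 120 N. Pads are 22 mm wide; open, the fingers measure 114 mm over their backs; the gripper's body (76 mm by 85 mm) begins 54 mm behind the grasp point. The pads swing forward as they close: fully open they stand 13 mm farther back than shut.
Start: joints at [-71.219, 4.979, 10.078, 95.1, 0, 90], TCP at [0.177, -0.521, 0.248] pointing down, gripper open.
Joint ranges: [-179.16, 179.16], [-48.56, 103.87], [-65.8, 70.77], [-126.05, 130.52], [-82.76, 87.17], [-180, 180]. Speed limits (degrees/s): [127.2, 127.2, 147.25, 180, 180, 180].

### API

Orientations are given as [roll, pitch, yaw] about the fixed x, y, z axes, in that order (R = Rz(yaw) Ry(pitch) Rx(roll)).
In Python, from workcell import get_obs, camera, calibration, job_done, tip_reach gives the robot as it stands.
- The arm moves only by the tool apply_moves, never from a script. Its argument "rows" is a list of rows, each a list of 7 numbers: the shift along the world's x, y, z in mm, then the turn, a rotation vector about the world's x, y, z in degrees, then the closure, from 0 (fully open) to 1 (shut). A call has 1 to 20 rows; each row shifts and turns the commanded pose from where the row before left it; what a row does not reach is not made up. A row lasts 1/8 s, in which the tool goes at most 62.5 mm and 10.7 degrees, less where a joint would pass 70% of its speed; a pose out of reach is approached as far as the arm can. A call with a gripper value outside its range is refused whole. The fingers move at their own pace and stop on an object; "grip_force" is the grip in N (left out, the last holds). Time passes only in rows, so rows that do not move let the fingers close. It gives the time, the measured TCP pose, the force and the opening at its end, in the units of the state.
- get_obs(): the state, without advancing time (a new reading comes with each control period).
- camera(name): name is "side" or "top"; returns the picture (480x640x3 uint8, red, green, blue); there is no depth.
- calibration(name): a dict with "intrinsics" (3x3 intrinsics, pixels), "T" (4x4, takes a point from camera to world coordinates). Camera axes: x right, y down, z forward; pixel columns grow to the right and rows downward; lengths in m; the calibration is good to about 2 mm. A picture is of the moment at which its call begins. calibration takes no time and is no camera call.
- job_done(): hands the job in, once; it reports no verdict.
The state is a dict: "time": time; "q": joint angles; "qd": joint speeds; "joint_efforts": joint torques, N m; "ee_pos": TCP position; "tcp_rot": TCP orientation; "wrist_force": force on the tool from outside, world axes, zero at the start; "torque": the same for the moment, N m; "opening": finger opening in m.
Only numpy, scipy, OpenCV 4.12 (cv2) and the standard library are available. Lean on these libraries where they do the work, as an engineer would, in place of code of your own. Each camera call takes 0.05 s, during which the arm holds its last target.

## Working session

There is one attempt and no reset: what is moved stays moved. The work goes in short steps, Python scripts to look and compute and a tool call to move; the robot and the scene stay as the last step left them, time stands still between calls to the robot, and variables do not carry over. Pictures are saved under pics/ and viewed, and the job is handed in when it is done.

Besides the shell and the picture viewer there is one more tool, called as a command line: name --pt "numbers of a row" for each row, then --argument value for the rest. apply_moves: Moves the arm, as the interface text tells. Its arguments: {"type":"object","properties":{"rows":{"type":"array","items":{"type":"array","items":{"type":"number"}}},"grip_force":{"type":"number"}},"required":["rows"]}

```bash
ls; mkdir -p pics; python3 - <<'E'
from workcell import get_obs, camera, calibration, tip_reach
import cv2,numpy as np
print(tip_reach, get_obs())
np.set_printoptions(precision=4,suppress=True)
for n in("top","side"):
    cv2.imwrite(f"pics/{n}0.png",camera(n)[:,:,::-1]); c=calibration(n); print(c["intrinsics"],c["T"])
E
```

```text
pics
0.017 {'time': 0.0, 'q': array([-7.12200008e+01,  5.01049807e+00,  1.00370988e+01,  9.50999694e+01,
       -4.22486856e-04,  9.00002510e+01]), 'qd': array([ 0.00195153,  0.00279775,  0.03179054,  0.06921547, -0.07738859,
       -0.05580066]), 'joint_efforts': array([-5.68423347e-04, -5.20388746e+01,  4.64803147e+01,  1.65205181e-02,
       -6.27136001e-05, -3.36587355e-06]), 'ee_pos': array([ 0.17699959, -0.52053456,  0.24761252]), 'tcp_rot': array([-1.79926631e+02,  4.22807887e-04,  1.87797488e+01]), 'wrist_force': array([ 0.89361845,  0.39020587, -0.04595056]), 'torque': array([-0.03220788,  0.02123385,  0.01133215]), 'opening': 0.08549829487076999}
[[519.1256   0.     322.7132]
 [  0.     519.1256 235.4335]
 [  0.       0.       1.    ]] [[ 0.0911 -0.9744  0.2054  0.3525]
 [-0.9958 -0.0894  0.018  -0.0008]
 [ 0.0008 -0.2062 -0.9785  0.9537]
 [ 0.      0.      0.      1.    ]]
[[591.5282   0.     320.1221]
 [  0.     591.5282 233.9113]
 [  0.       0.       1.    ]] [[-0.8833 -0.3185  0.344   0.1142]
 [-0.4685  0.6283 -0.6211  0.7891]
 [-0.0183 -0.7098 -0.7042  0.9556]
 [ 0.      0.      0.      1.    ]]
```

View pics/top0.png

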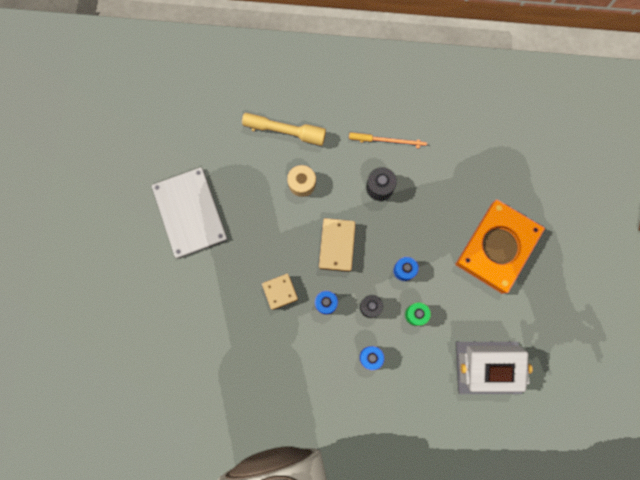

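View pics/side0.png

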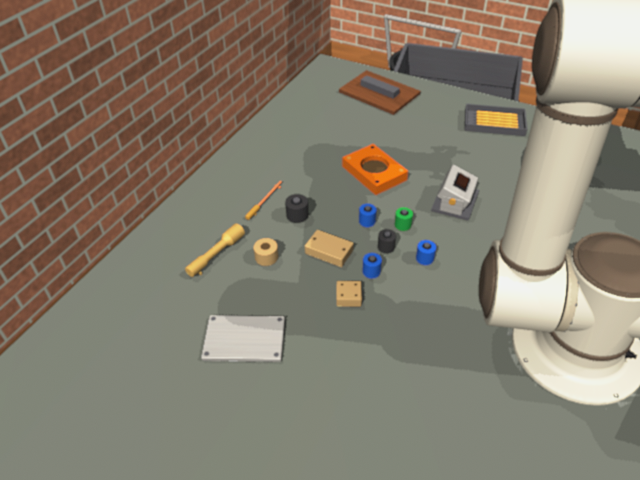

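The top view shows the plate at (190,212), base core (337,245), barrel (301,181), cover (280,291), large weight (381,184), small weight (372,306) between blue and green decoys, and the core box pocket at (501,245). Next I'll zoom in.

```bash
python3 - <<'E'
import cv2,numpy as np
a=cv2.imread("pics/top0.png")
cv2.imwrite("pics/zA.png",cv2.resize(a[150:350,255:445],None,fx=3,fy=3,interpolation=cv2.INTER_CUBIC)[:600])
b=cv2.resize(a[190:300,445:555],None,fx=3.6,fy=3.6,interpolation=cv2.INTER_CUBIC)
c=cv2.resize(a[155:265,140:250],None,fx=3.6,fy=3.6,interpolation=cv2.INTER_CUBIC)
cv2.imwrite("pics/zB.png",np.hstack([c,b]))
E
```

```text
(no output)
```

View pics/zA.png

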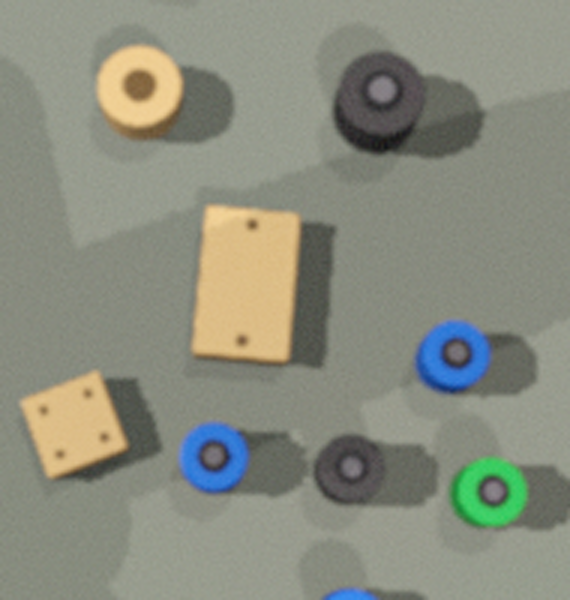

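View pics/zB.png

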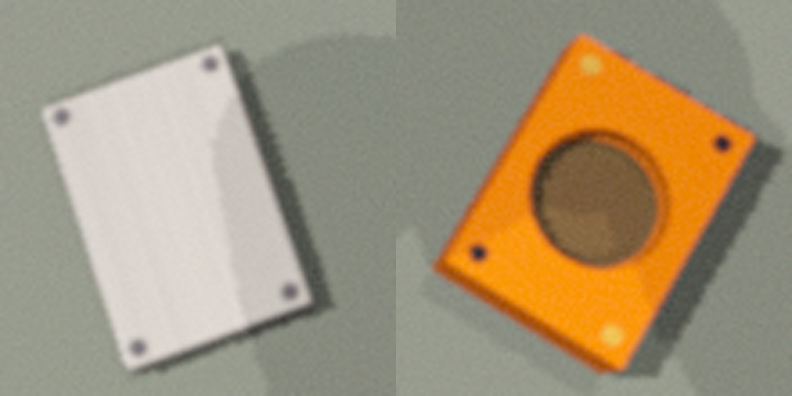

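```bash
cat > h.py <<'E'
import numpy as np,cv2
from workcell import calibration
def ray(n,uv,z):
    c=calibration(n);K=np.array(c["intrinsics"]);T=np.array(c["T"])
    uv=np.atleast_2d(uv); d=np.c_[uv,np.ones(len(uv))]@np.linalg.inv(K).T@T[:3,:3].T
    o=T[:3,3]; return (o+d*((z-o[2])/d[:,2])[:,None])[:,:2]*1000
def tri(uv1,uv2):
    P=[]
    for n in("top","side"):
        c=calibration(n);P.append(np.array(c["intrinsics"])@np.linalg.inv(np.array(c["T"]))[:3])
    X=cv2.triangulatePoints(P[0],P[1],np.float64(uv1).reshape(2,1),np.float64(uv2).reshape(2,1))
    return (X[:3]/X[3]).ravel()*1000
def spot(im,u,v,r=5,sgn=-1):
    "centroid of dark (sgn -1) / bright spot near (u,v)"
    g=cv2.cvtColor(im,cv2.COLOR_BGR2GRAY).astype(float); u,v=int(round(u)),int(round(v))
    for _ in range(2):
        w=g[v-r:v+r+1,u-r:u+r+1]; b=np.median(w) ; m=np.clip(sgn*(w-b)-12,0,None)
        yy,xx=np.mgrid[v-r:v+r+1,u-r:u+r+1]; c=((xx*m).sum()/m.sum(),(yy*m).sum()/m.sum())
        u,v=int(round(c[0])),int(round(c[1]))
    return np.array(c)
E
python3 - <<'E'
import sys; sys.path.insert(0,'.')
from h import *
np.set_printoptions(precision=1,suppress=True)
a=cv2.imread("pics/top0.png")
f=lambda x,y,ox,oy,s:(ox+x/s,oy+y/s)
def quad(name,pts,z,**k):
    P=np.array([spot(a,*p,**k) for p in pts]); W=ray("top",P,z); print(name,'px',P.ravel(),'W',W.ravel(),'mean',W.mean(0)); return W
def ang(d): return np.degrees(np.arctan2(d[1],d[0]))
A=lambda *l:[f(x,y,255,150,3) for x,y in l]
W=quad("base",A((252,224),(242,340)),.026,r=4); print(ang(W[1]-W[0]))
W=quad("cover",A((88,394),(104,437),(60,454),(44,410)),.024,r=3); print(ang(W[1]-W[0]),ang(W[2]-W[1]),ang(W[2]-W[3]))
W=quad("plate",[f(x,y,140,155,3.6) for x,y in((62,117),(210,64),(290,291),(138,348))],.012,r=5); print(ang(W[1]-W[0]),ang(W[2]-W[3]),ang(W[3]-W[0]),ang(W[2]-W[1]))
W=quad("boxdark",[f(x-396,y,445,190,3.6) for x,y in((722,144),(478,253))],.030,r=5)
W2=quad("boxbright",[f(x-396,y,445,190,3.6) for x,y in((590,65),(612,335))],.030,r=5,sgn=1)
print(ang(W[0]-W2[0]),ang(W2[1]-W[1]),ang(W2[1]-W[0]),ang(W[1]-W2[0]))
quad("barrel",A((140,85)),.036,r=8)
quad("large",A((382,90)),.051,r=6,sgn=1)
quad("small",A((351,467)),.045,r=6,sgn=1)
hsv=cv2.cvtColor(a,cv2.COLOR_BGR2HSV)
def cont(m,box):
    z=np.zeros_like(m);x,y,X,Y=box;z[y:Y,x:X]=m[y:Y,x:X];c,_=cv2.findContours(z,cv2.RETR_EXTERNAL,cv2.CHAIN_APPROX_NONE);return max(c,key=cv2.contourArea)
sand=cv2.inRange(hsv,(10,70,170),(25,255,255))
for n,b,z in(("base",(310,210,365,280),.026),("cover",(258,268,303,315),.024),("barrel",(284,163,320,200),.036)):
    c=cont(sand,b)[:,0].astype(float); w=ray("top",c,z).astype(np.float32); 
    print(n,cv2.minAreaRect(w),cv2.minEnclosingCircle(w) if n=="barrel" else '')
dark=cv2.inRange(hsv,(0,0,0),(180,90,90))
for n,b in(("L",(360,165,400,205)),("S",(355,290,390,325))):
    x,y,X,Y=b;print(n); 
orange=cv2.inRange(hsv,(8,220,200),(20,255,255))
w=ray("top",cont(orange,(445,190,560,300))[:,0].astype(float),.03).astype(np.float32); print("box",cv2.minAreaRect(w))
for n,col,u,v in(("blue1",0,326,302),("blue2",0,406,268),("green",0,418,314),("blue3",0,372,358)):
    quad(n,[(u,v)],.045,r=5)
for n,pt in(("rammer",(285,128)),("probe",(390,140)),("sw",(495,368))): print(n,ray("top",pt,.0))
E
```

```text
base px [338.8 224.3 335.2 263.1] W [570.7 -11.2 498.5 -10.9] mean [534.6 -11.1]
179.7300887922819
cover px [283.8 280.7 289.3 295.3 274.6 301.  269.1 286.3] W [458.5  78.3 433.3  65.7 420.9  90.8 446.  103.5] mean [439.7  84.6]
-153.3875866677915 116.19813468196608 -153.22820538198877
plate px [153.5 186.4 200.9 169.9 226.2 237.9 180.3 256.2] W [615.3 343.7 656.1 259.  529.3 193.9 487.3 273.6] mean [572.  267.6]
-64.30012317371542 -62.242681270012845 -151.26746888798772 -152.82289638232723
boxdark px [535.5 229.7 467.1 259.8] W [ 592.5 -369.3  525.6 -247. ] mean [ 559.  -308.1]
boxbright px [498.7 207.4 504.6 282.7] W [ 628.5 -301.4  490.1 -314.9] mean [ 559.3 -308.2]
-117.9792863222815 -117.53278642518613 152.0111354905933 152.1101612691358
barrel px [301.1 178. ] W [649.7  65.8] mean [649.7  65.8]
large px [382.  179.3] W [655.6 -82.1] mean [655.6 -82.1]
small px [371.9 305.6] W [426.9 -80.7] mean [426.9 -80.7]
base ((534.5845336914062, -10.288875579833984), (92.18770599365234, 58.89059829711914), 0.23037326335906982) 
cover ((439.6298522949219, 85.215576171875), (49.99140167236328, 50.386287689208984), 26.366943359375) 
barrel ((649.2483520507812, 66.34925079345703), (51.40831756591797, 51.96444320678711), 49.429542541503906) ((648.8792114257812, 66.02027130126953), 26.617712020874023)
L
S
box ((558.2567138671875, -306.3914794921875), (99.62669372558594, 138.9900665283203), 62.322479248046875)
blue1 px [327.1 302.7] W [424.7  -2.6] mean [424.7  -2.6]
blue2 px [406.6 269.2] W [ 496.1 -137.2] mean [ 496.1 -137.2]
green px [418.4 313.4] W [ 420.8 -162. ] mean [ 420.8 -162. ]
blue3 px [372.7 357.5] W [339.3 -88.4] mean [339.3 -88.4]
rammer [[760.6 110. ]]
probe [[754.4 -96.8]]
sw [[ 340.3 -311.1]]
```

```bash
python3 - <<'E'
from h import *
np.set_printoptions(precision=1,suppress=True)
a=cv2.imread("pics/top0.png"); s=cv2.imread("pics/side0.png")
P=np.array([spot(a,140+x/3.6,155+y/3.6,r=3) for x,y in((62,117),(210,64),(290,291),(138,348))])
W=ray("top",P,.012); print(P,W,W.mean(0)); ang=lambda d:np.degrees(np.arctan2(d[1],d[0]))
print(ang(W[3]-W[0])%180,ang(W[2]-W[1])%180,ang(W[1]-W[0])+90,ang(W[2]-W[3])+90)
S=np.array([spot(s,*p,r=3) for p in((206,354),(211,320),(281,320),(279,354))]); print(S); W=ray("side",S,.012); print("side",W,W.mean(0))
hsv=cv2.cvtColor(a,cv2.COLOR_BGR2HSV)
m=cv2.inRange(hsv,(0,0,185),(180,40,255)); m[:, :140]=0;m[:,240:]=0;m[:155]=0;m[265:]=0
c=max(cv2.findContours(m,0,1)[0],key=cv2.contourArea)[:,0].astype(float)
print(cv2.minAreaRect(ray("top",c,.012).astype(np.float32)))
# side checks of stubs
for n,u,v,z in(("small",387,234,.045),("large",297,201,.051)):
    p=spot(s,u,v,r=3,sgn=1); print(n,p,ray("side",p,z))
for n,pts,z in(("base",((317,236),(343,259)),.026),("cover",((341,286),(357,286),(340,297),(358,297)),.024),("barrel",((265,244),),.036)):
    p=np.array([spot(s,*q,r=3) for q in pts]); print(n,p.ravel(),ray("side",p,z).mean(0))
m=cv2.inRange(hsv,(8,60,40),(20,255,150)); m[:,:470]=0;m[:,535:]=0;m[:215]=0;m[275:]=0
c=max(cv2.findContours(m,0,1)[0],key=cv2.contourArea); print(cv2.fitEllipse(c))
cv2.imwrite("pics/sz.png",cv2.resize(s[130:370,190:470],None,fx=2.5,fy=2.5,interpolation=cv2.INTER_CUBIC))
E
```

```text
[[156.7 187. ]
 [198.  172.3]
 [220.1 235.6]
 [177.9 251.1]] [[614.7 337.6]
 [650.6 263.9]
 [532.5 205.8]
 [496.4 279.3]] [573.6 271.6]
26.244981396966125 26.19548111140662 26.033931494832892 26.20340033687623
[[206.2 353.2]
 [212.7 318. ]
 [281.5 319.7]
 [281.9 354.2]]
side [[617.3 337.2]
 [654.6 263.3]
 [530.4 204.5]
 [488.8 273.4]] [572.8 269.6]
((573.0411376953125, 272.1207275390625), (148.98599243164062, 98.69764709472656), 26.045719146728516)
small [387.1 233.2] [[429.6 -82.1]]
large [296.  199.4] [[659.  -83.7]]
base [314.  238.1 345.2 258. ] [530.1  -1.8]
cover [341.8 283.5 355.4 283.2 341.6 294.6 361.3 295.7] [439.8  81.4]h.py:18: RuntimeWarning: invalid value encountered in scalar divide
  yy,xx=np.mgrid[v-r:v+r+1,u-r:u+r+1]; c=((xx*m).sum()/m.sum(),(yy*m).sum()/m.sum())
Traceback (most recent call last):
  File "h.py", line 19, in spot
    u,v=int(round(c[0])),int(round(c[1]))
            ~~~~~^^^^^^
ValueError: cannot convert float NaN to integer
```

apply_moves --pt "18 31 -4 0 0 -4.5 0" --pt "18 31 -4 0 0 -4.5 0" --pt "18 31 -4 0 0 -4.5 0" --pt "18 31 -4 0 0 -4.5 0" --pt "18 31 -4 0 0 -4.5 0" --pt "18 31 -4 0 0 -4.5 0" --pt "18 31 -4 0 0 -4.5 0" --pt "18 31 -4 0 0 -4.5 0" --pt "18 31 -4 0 0 -4.5 0" --pt "18 31 -4 0 0 -4.5 0" --pt "18 31 -4 0 0 -4.5 0" --pt "18 31 -4 0 0 -4.5 0" --pt "18 31 -4 0 0 -4.5 0" --pt "17 35 -4 0 0 -4.8 0" --pt "0 0 0 0 0 0 0" --grip_force 40

```text
time: 1.98
ee_pos: [0.3475, -0.2083, 0.192]
tcp_rot: [-173.7, 0.2, -35.0]
wrist_force: [-0.1, -0.6, -0.8]
opening: 0.0855
```

```bash
cat > st.py <<'E'
from workcell import *
import numpy as np,cv2,sys
np.set_printoptions(precision=2,suppress=True)
o=get_obs()
print(o["time"],"q",o["q"],"p",o["ee_pos"]*1000,"r",o["tcp_rot"],"F",o["wrist_force"],"open",o["opening"]*1000)
for n in sys.argv[2:]:
    cv2.imwrite(f"pics/{sys.argv[1]}_{n}.png",camera(n)[:,:,::-1])
E
python3 st.py a side top
```

```text
1.975 q [-35.09 -15.66 -15.43  90.4    6.3  179.95] p [ 347.54 -208.25  192.02] r [-173.7     0.16  -35.05] F [-0.15 -0.57 -0.84] open 85.49500921017462
```

apply_moves --pt "0 0 0 0 0 10 0" --pt "0 0 0 -5.7 2.7 0 0" --pt "0 0 0 0 0 10 0" --pt "10 15 0 0 0 10 0" --pt "10 15 0 0 0 10 0" --pt "10 15 0 0 0 10 0" --pt "10 15 0 0 0 10 0" --pt "10 15 0 0 0 10 0" --pt "10 15 0 0 0 10 0" --pt "10 15 0 0 0 10 0" --pt "10 15 0 0 0 10 0" --pt "0 7 -20 0 0 10 0" --pt "0 0 -22 0 0 10 0" --pt "0 0 0 0 0 10 0" --pt "0 0 0 0 0 10 0" --pt "0 0 0 0 0 10 0" --pt "0 0 0 0 0 10 0" --pt "0 0 0 0 0 10 0" --pt "0 0 0 0 0 0 0"

```text
time: 4.45
ee_pos: [0.4289, -0.0804, 0.1505]
tcp_rot: [180.0, 0.2, 135.1]
wrist_force: [-0.5, 0.2, -0.9]
opening: 0.0854
```

```bash
python3 st.py b side top
```

```text
4.45 q [-10.56 -11.68 -16.61  84.87  -0.09  34.33] p [428.92 -80.35 150.48] r [179.96   0.21 135.11] F [-0.5   0.17 -0.86] open 85.35561040369089
```

View pics/b_side.png

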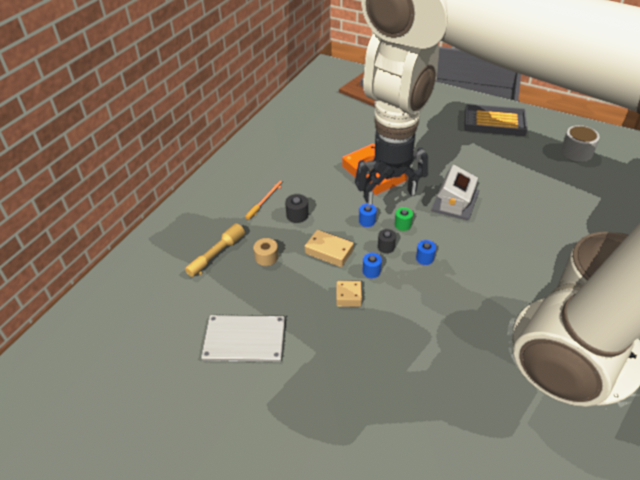

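View pics/b_top.png

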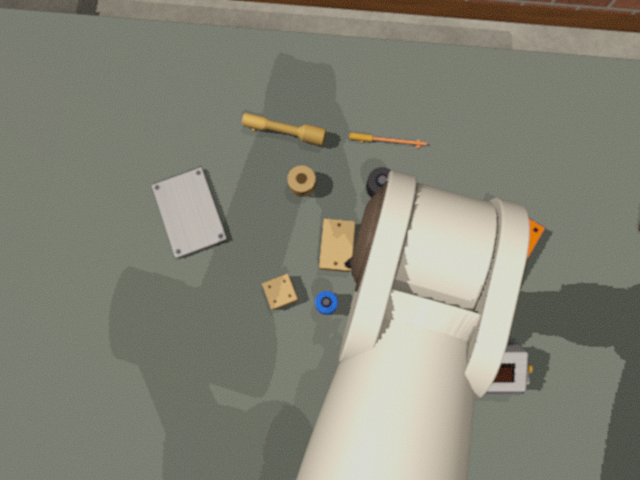

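The gripper stands over the small weight (side view (387,240)), and its open fingertips are near (370,200) and (414,192). I'll compare these with projected tip points.

```bash
python3 - <<'E'
from h import *
s=cv2.imread("pics/b_side.png")
c=calibration("side");K=np.array(c["intrinsics"]);Ti=np.linalg.inv(np.array(c["T"]))
f=4
z=cv2.resize(s[120:260,330:470],None,fx=f,fy=f,interpolation=cv2.INTER_CUBIC)
d=np.array([np.cos(np.pi/4),np.sin(np.pi/4),0])
for sg in(1,-1):
  for back,col in((17,(0,0,255)),(7,(0,255,255)),(-2,(0,255,0))):
    p=np.array([428.9,-80.4,150.5-back])+sg*50*d
    q=K@(Ti[:3,:3]@(p/1000)+Ti[:3,3]);q=q[:2]/q[2]
    cv2.circle(z,tuple(int(v) for v in ((q-[330,120]+.5)*f)),4,col,-1)
cv2.imwrite("pics/b_z.png",z)
E
```

```text
(no output)
```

View pics/b_z.png

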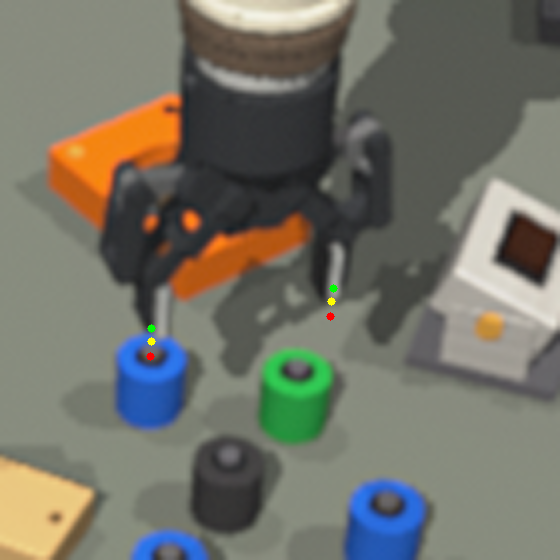

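Open, the tips stand only about 4 mm ahead of the TCP, so the stated reach is for shut jaws. Now the descent.

apply_moves --pt "0 0 -40 0 0 0 0" --pt "0 0 -40 0 0 0 0" --pt "0 0 -25 0 0 0 0" --pt "0 0 -12 0 0 0 0" --pt "0 0 0 0 0 0 0.2" --pt "0 0 0 0 0 0 0.4" --pt "0 0 0 0 0 0 0.5" --pt "0 0 0 0 0 0 0.7" --pt "0 0 0 0 0 0 0.8" --pt "0 0 0 0 0 0 0.8" --pt "0 0 0 0 0 0 0.8" --pt "0 0 0 0 0 0 0.8" --grip_force 50

```text
time: 6.05
ee_pos: [0.4292, -0.0807, 0.0345]
tcp_rot: [179.9, 0.3, 135.1]
wrist_force: [-2.1, -0.1, 6.6]
opening: 0.0385
```

```bash
python3 st.py c side; python3 - <<'E'
import cv2
s=cv2.imread("pics/c_side.png")
cv2.imwrite("pics/c_z.png",cv2.resize(s[160:290,320:460],None,fx=4,fy=4,interpolation=cv2.INTER_CUBIC))
E
```

```text
6.05 q [-10.59  -9.5  -27.67  71.56  -0.1   34.27] p [429.24 -80.7   34.54] r [179.93   0.28 135.14] F [-2.14 -0.1   6.59] open 38.49587268278684
```

View pics/c_z.png

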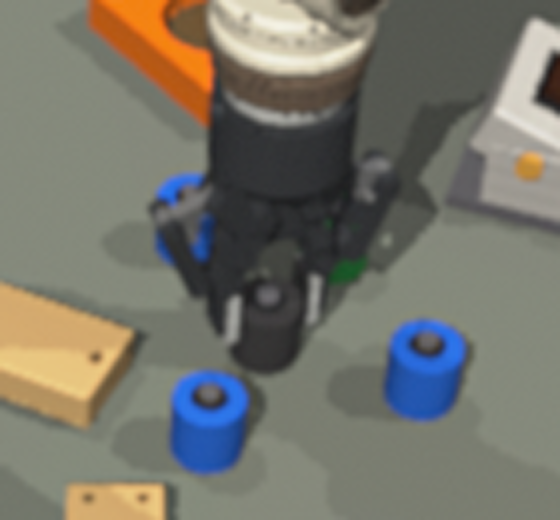

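apply_moves --pt "0 0 10 0 0 0 0.8" --pt "0 0 25 0 0 0 0.8" --pt "0 0 40 0 0 0 0.8" --pt "0 0 15 0 0 0 0.8" --pt "13 -23 0 0 0 0 0.8" --pt "20 -34 0 0 0 0 0.8" --pt "20 -34 0 0 0 0 0.8" --pt "20 -34 0 0 0 0 0.8" --pt "20 -34 0 0 0 0 0.8" --pt "20 -34 0 0 0 0 0.8" --pt "18 -34 0 0 0 0 0.8" --pt "0 0 0 0 0 0 0.8" --pt "0 0 0 0 0 0 0.8"

```text
time: 7.72
ee_pos: [0.5593, -0.3071, 0.1222]
tcp_rot: [180.0, 0.1, 135.1]
wrist_force: [-0.0, 0.5, -4.1]
opening: 0.0384
```

```bash
python3 st.py d side; python3 - <<'E'
import cv2
s=cv2.imread("pics/d_side.png")
cv2.imwrite("pics/d_z.png",cv2.resize(s[80:210,310:450],None,fx=4,fy=4,interpolation=cv2.INTER_CUBIC))
E
```

```text
7.725 q [-28.77  16.35   9.21  82.79  -0.01  16.09] p [ 559.26 -307.11  122.16] r [179.99   0.07 135.14] F [-0.02  0.48 -4.08] open 38.43404328170522
```

View pics/d_z.png

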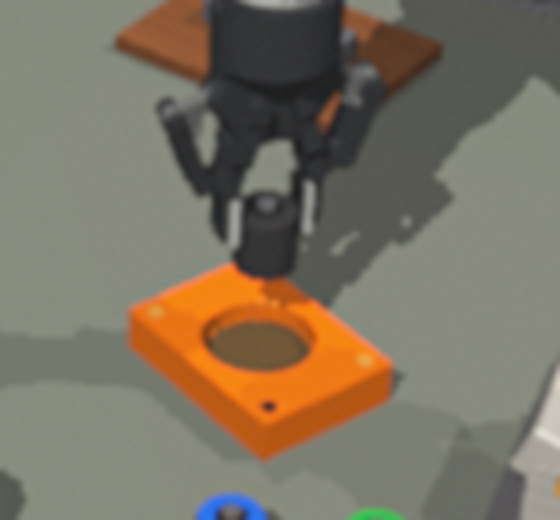

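apply_moves --pt "0 -1 -25 0 0 0 0.8" --pt "0 0 -25 0 0 0 0.8" --pt "0 0 -12 0 0 0 0.8" --pt "0 0 -5 0 0 0 0.8" --pt "0 0 -2 0 0 0 0.8" --pt "0 0 0 0 0 0 0.8" --pt "0 0 0 0 0 0 0.8"

```text
time: 8.65
ee_pos: [0.56, -0.3086, 0.055]
tcp_rot: [179.9, 0.2, 135.2]
wrist_force: [-0.4, -0.6, -4.4]
opening: 0.0388
```

apply_moves --pt "0 0 -1 0 0 0 0.8" --pt "0 0 -1 0 0 0 0.8" --pt "0 0 0 0 0 0 0.8"

```text
time: 9.02
ee_pos: [0.5597, -0.3084, 0.0522]
tcp_rot: [180.0, 0.2, 135.2]
wrist_force: [0.3, -0.3, -3.0]
opening: 0.0385
```

apply_moves --pt "0 0 -1 0 0 0 0.8" --pt "0 0 0 0 0 0 0.8" --pt "0 0 0 0 0 0 0.8"

```text
time: 9.4
ee_pos: [0.5597, -0.3085, 0.0513]
tcp_rot: [180.0, 0.2, 135.2]
wrist_force: [-0.5, 0.4, -2.9]
opening: 0.0381
```

apply_moves --pt "0 0 -0.5 0 0 0 0.8" --pt "0 0 0 0 0 0 0.8"

```text
time: 9.65
ee_pos: [0.5597, -0.3084, 0.0507]
tcp_rot: [180.0, 0.2, 135.2]
wrist_force: [0.6, 0.6, -4.4]
opening: 0.0383
```

apply_moves --pt "0 0 -0.6 0 0 0 0.8" --pt "0 0 0 0 0 0 0.8" --pt "0 0 0 0 0 0 0.8"

```text
time: 10.02
ee_pos: [0.5597, -0.3085, 0.0506]
tcp_rot: [180.0, 0.2, 135.2]
wrist_force: [-2.6, 0.8, 2.7]
opening: 0.0384
```

Contact came at TCP z 50.6, as expected. Releasing.

apply_moves --pt "0 0 0 0 0 0 0.5" --pt "0 0 0 0 0 0 0.35" --pt "0 0 0 0 0 0 0.2" --pt "0 0 0 0 0 0 0.0" --pt "0 0 10 0 0 0 0" --pt "0 0 40 0 0 0 0" --pt "0 0 60 0 0 0 0" --pt "0 0 0 0 0 0 0"

```text
time: 11.02
ee_pos: [0.5616, -0.3095, 0.1668]
tcp_rot: [179.8, 0.7, 135.2]
wrist_force: [0.5, -0.4, -0.9]
opening: 0.0855
```

```bash
python3 st.py e side; python3 - <<'E'
import cv2
s=cv2.imread("pics/e_side.png")
cv2.imwrite("pics/e_z.png",cv2.resize(s[80:210,310:450],None,fx=4,fy=4,interpolation=cv2.INTER_CUBIC))
E
```

```text
11.025 q [-28.85  16.05  13.77  86.98  -0.02  16.  ] p [ 561.63 -309.49  166.84] r [179.82   0.71 135.15] F [ 0.45 -0.4  -0.92] open 85.45977096552872
```

View pics/e_z.png

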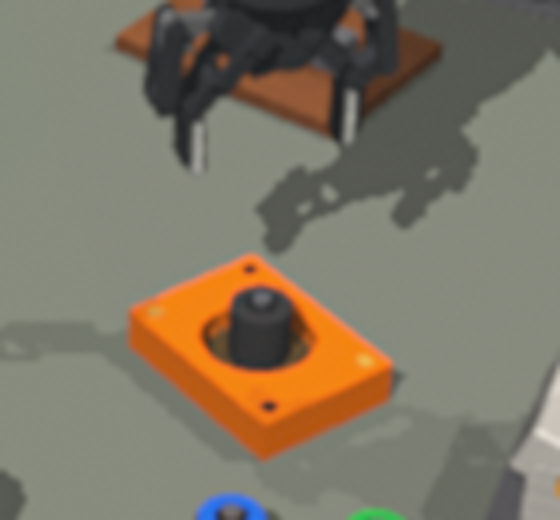

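apply_moves --pt "-2 25 0 0 0 4.5 0" --pt "-2 30 0 0 0 4.5 0" --pt "-2 30 0 0 0 4.5 0" --pt "-2 30 0 0 0 4.5 0" --pt "-2 30 0 0 0 4.5 0" --pt "-3 30 0 0 0 4.5 0" --pt "-3 30 0 0 0 4.5 0" --pt "-3 30 0 0 0 4.5 0" --pt "-3 30 -20 0 0 4.5 0" --pt "-3 32 -20 0 0 4.5 0" --pt "0 0 -20 0 0 0 0" --pt "0 0 0 0 0 0 0" --pt "0 0 0 0 0 0 0"

```text
time: 12.7
ee_pos: [0.5348, -0.0117, 0.1006]
tcp_rot: [180.0, 0.2, -179.9]
wrist_force: [0.5, -0.8, 1.1]
opening: 0.0853
```

```bash
python3 st.py f side top; python3 - <<'E'
from h import *
a=cv2.imread("pics/f_top.png");s=cv2.imread("pics/f_side.png")
cv2.imwrite("pics/f_z.png",np.hstack([cv2.resize(a[190:300,445:555],None,fx=3.5,fy=3.5,interpolation=cv2.INTER_CUBIC),cv2.resize(s[160:270,270:380],None,fx=3.5,fy=3.5,interpolation=cv2.INTER_CUBIC)]))
E
```

```text
12.7 q [-1.27  2.43 -8.94 78.44  0.04 -1.4 ] p [534.78 -11.7  100.59] r [ 179.97    0.19 -179.87] F [ 0.53 -0.83  1.08] open 85.2995450806703
```

View pics/f_z.png

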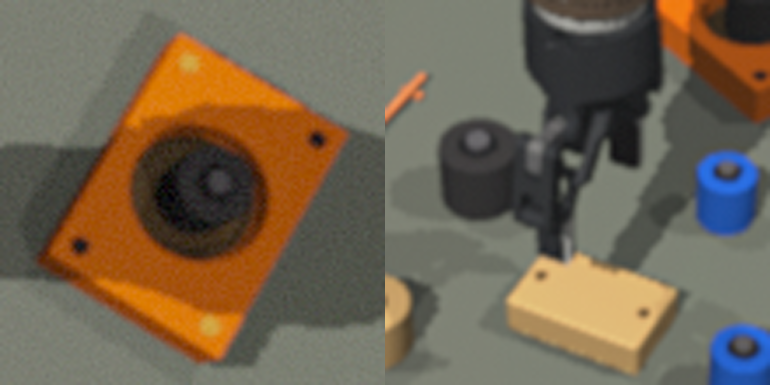

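The small weight stands upright inside the pocket, with its stub at top-view pixel (507,241). I'll measure it.

```bash
python3 - <<'E'
from h import *
a=cv2.imread("pics/f_top.png");p=spot(a,507.3,241.4,r=4,sgn=1);print(p,ray("top",p,.061))
a=cv2.imread("pics/e_side.png");p=spot(a,310+261/4,80+297/4,r=3,sgn=1);print(p,ray("side",p,.061))
E
```

```text
[507.29411765 241.40808824] [[ 558.78765528 -307.76195236]]
[375.50662252 149.08940397] [[ 568.77257326 -328.99281929]]
```

apply_moves --pt "0 1 -30 0 0 0 0" --pt "0 0 -30 0 0 0 0" --pt "0 0 -16 0 0 0 0" --pt "0 0 -7 0 0 0 0.1" --pt "0 0 0 0 0 0 0.2" --pt "0 0 0 0 0 0 0.3" --pt "0 0 0 0 0 0 0.4" --pt "0 0 0 0 0 0 0.6" --pt "0 0 0 0 0 0 0.6" --pt "0 0 0 0 0 0 0.6" --grip_force 45

```text
time: 14.05
ee_pos: [0.5355, -0.0104, 0.0186]
tcp_rot: [180.0, 0.3, -179.8]
wrist_force: [-0.6, -0.5, 6.5]
opening: 0.057
```

```bash
python3 st.py g side; python3 - <<'E'
import cv2
s=cv2.imread("pics/g_side.png")
cv2.imwrite("pics/g_z.png",cv2.resize(s[160:290,260:400],None,fx=4,fy=4,interpolation=cv2.INTER_CUBIC))
E
```

```text
14.05 q [ -1.14   4.75 -15.74  69.2    0.04  -1.29] p [535.54 -10.42  18.57] r [ 179.96    0.31 -179.84] F [-0.58 -0.55  6.51] open 56.97849515965776
```

View pics/g_z.png

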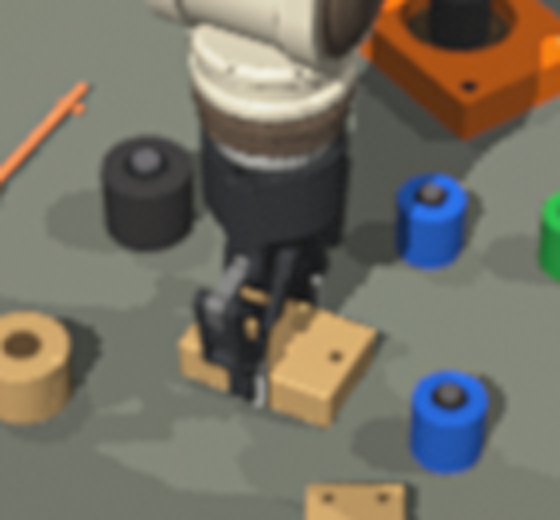

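apply_moves --pt "0 0 10 0 0 0 0.6" --pt "0 0 30 0 0 0 0.6" --pt "0 0 30 0 0 0 0.6" --pt "2 14 0 0 0 2 0.6" --pt "4 29 0 0 0 3 0.6" --pt "4 29 0 0 0 3 0.6" --pt "4 29 0 0 0 3 0.6" --pt "4 29 0 0 0 3 0.6" --pt "4 29 0 0 0 3 0.6" --pt "4 29 0 0 0 3 0.6" --pt "4 29 0 0 0 3 0.6" --pt "4 29 0 0 0 2 0.6" --pt "3 22 0 0 0 1 0.6" --pt "2 14.5 0 0 0 0 0.6" --pt "0 0 0 0 0 0 0.6" --pt "0 0 0 0 0 0 0.6" --pt "0 0 0 0 0 0 0.6"

```text
time: 16.23
ee_pos: [0.5738, 0.2712, 0.0874]
tcp_rot: [180.0, 0.2, -153.9]
wrist_force: [-0.0, -0.5, -2.3]
opening: 0.0569
```

```bash
python3 st.py h side; python3 - <<'E'
import cv2
s=cv2.imread("pics/h_side.png")
cv2.imwrite("pics/h_z.png",cv2.resize(s[220:380,160:320],None,fx=3.5,fy=3.5,interpolation=cv2.INTER_CUBIC))
E
```

```text
16.225 q [25.29 16.2   5.17 78.78  0.03 -0.81] p [573.81 271.25  87.35] r [ 179.97    0.19 -153.91] F [-0.01 -0.49 -2.3 ] open 56.922775531684394
```

View pics/h_z.png

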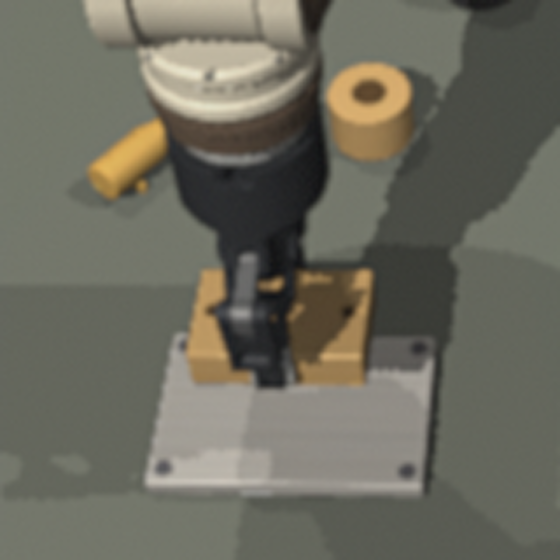

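apply_moves --pt "0.5 1 -20 0 0 0 0.6" --pt "0 0 -20 0 0 0 0.6" --pt "0 0 -10 0 0 0 0.6" --pt "0 0 -4 0 0 0 0.6" --pt "0 0 0 0 0 0 0.6" --pt "0 0 0 0 0 0 0.6"

```text
time: 17.02
ee_pos: [0.5746, 0.2733, 0.034]
tcp_rot: [180.0, 0.3, -153.8]
wrist_force: [-0.1, 0.3, -2.6]
opening: 0.0571
```

apply_moves --pt "0 0 -1.2 0 0 0 0.6" --pt "0 0 0 0 0 0 0.6" --pt "0 0 0 0 0 0 0.6"

```text
time: 17.4
ee_pos: [0.5743, 0.2731, 0.0321]
tcp_rot: [180.0, 0.2, -153.8]
wrist_force: [-0.5, -0.4, -2.8]
opening: 0.0575
```

apply_moves --pt "0 0 -0.7 0 0 0 0.6" --pt "0 0 0 0 0 0 0.6"

```text
time: 17.65
ee_pos: [0.5742, 0.273, 0.0312]
tcp_rot: [180.0, 0.2, -153.8]
wrist_force: [0.0, -0.3, -3.1]
opening: 0.0571
```

apply_moves --pt "0 0 -0.7 0 0 0 0.6" --pt "0 0 0 0 0 0 0.6"

```text
time: 17.9
ee_pos: [0.5743, 0.273, 0.0306]
tcp_rot: [180.0, 0.2, -153.8]
wrist_force: [-0.1, -0.1, -1.9]
opening: 0.0571
```

apply_moves --pt "0 -0.6 -0.3 0 0 0 0.6" --pt "0 0 -0.4 0 0 0 0.6" --pt "0 0 0 0 0 0 0.6"

```text
time: 18.27
ee_pos: [0.5744, 0.2727, 0.0306]
tcp_rot: [179.9, 0.2, -153.8]
wrist_force: [-3.1, 1.9, 5.0]
opening: 0.0572
```

apply_moves --pt "0 0 0 0 0 0 0.4" --pt "0 0 0 0 0 0 0.2" --pt "0 0 0 0 0 0 0.0" --pt "0 0 0 0 0 0 0.0" --pt "0 0 10 0 0 0 0" --pt "0 0 30 0 0 0 0" --pt "0 0 40 0 0 0 0" --pt "7.5 -20.5 0 0 0 -2 0" --pt "7.5 -20.5 0 0 0 -3 0" --pt "7.5 -20.5 0 0 0 -3 0" --pt "7.5 -20.5 0 0 0 -3 0" --pt "7.5 -20.5 0 0 0 -3 0" --pt "7.5 -20.5 0 0 0 -3 0" --pt "7.5 -20.5 0 0 0 -3 0" --pt "7.5 -20.5 0 0 0 -3 0" --pt "7.5 -20.5 0 0 0 -3 0" --pt "7.5 -21 0 0 0 0 0" --pt "0 0 0 0 0 0 0" --pt "0 0 0 0 0 0 0"

```text
time: 20.65
ee_pos: [0.6492, 0.0669, 0.1098]
tcp_rot: [180.0, 0.2, -179.8]
wrist_force: [-0.8, 0.5, 0.2]
opening: 0.0855
```

```bash
python3 st.py i side top
```

```text
20.65 q [ 5.87 18.4  10.39 81.81  0.03  5.71] p [649.24  66.89 109.81] r [ 179.95    0.18 -179.84] F [-0.75  0.52  0.16] open 85.537833913917
```

View pics/i_top.png

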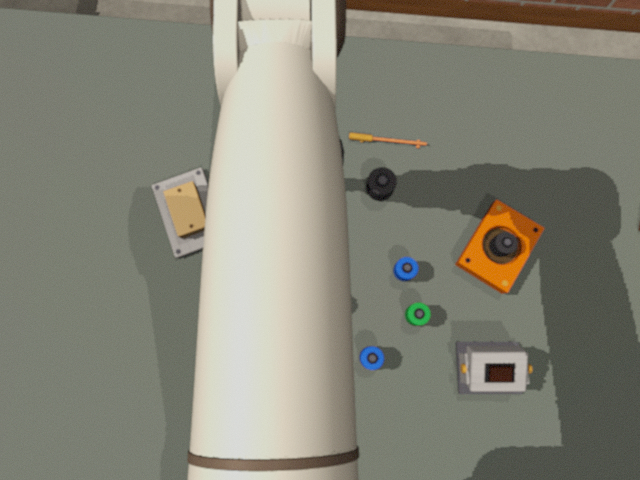

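View pics/i_side.png

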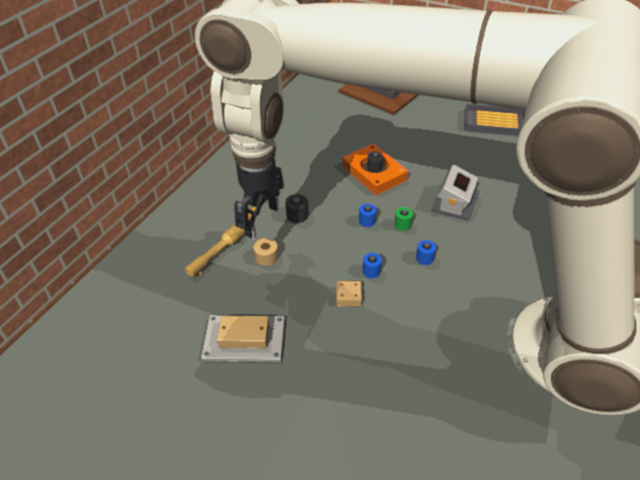

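The base core lies on the plate at about (185,209), lengthwise. I'll measure it.

```bash
python3 - <<'E'
from h import *
a=cv2.imread("pics/i_top.png")
hsv=cv2.cvtColor(a,cv2.COLOR_BGR2HSV)
m=cv2.inRange(hsv,(10,70,150),(25,255,255));m[:,:150]=0;m[:,205:]=0;m[:165]=0;m[255:]=0
c=max(cv2.findContours(m,0,1)[0],key=cv2.contourArea)
w=ray("top",c[:,0].astype(float),.038).astype(np.float32);print(cv2.minAreaRect(w))
x,y,W,H=cv2.boundingRect(c)
cv2.imwrite("pics/i_z.png",cv2.resize(a[y-20:y+H+20,x-30:x+W+30],None,fx=5,fy=5,interpolation=cv2.INTER_CUBIC));print(x-30,y-20)
E
```

```text
((573.041259765625, 270.693359375), (90.35588836669922, 57.2899055480957), 25.86005973815918)
134 161
```

View pics/i_z.png

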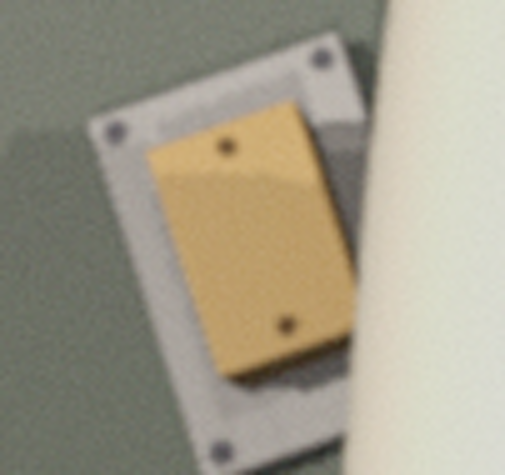

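```bash
python3 - <<'E'
from h import *
a=cv2.imread("pics/i_top.png")
P=np.array([spot(a,134+x/5,161+y/5,r=3) for x,y in((227,147),(287,325))]);W=ray("top",P,.038);d=W[0]-W[1];print(W,W.mean(0),np.degrees(np.arctan2(d[1],d[0])))
E
```

```text
[[605.76002599 286.75277215]
 [541.0205141  255.11511373]] [573.39027005 270.93394294] 26.044373330908396
```

apply_moves --pt "0.3 -0.6 -30 0 0 0 0" --pt "0 0 -30 0 0 0 0" --pt "0 0 -20 0 0 0 0" --pt "0 0 -9 0 0 0 0.1" --pt "0 0 0 0 0 0 0.2" --pt "0 0 0 0 0 0 0.3" --pt "0 0 0 0 0 0 0.4" --pt "0 0 0 0 0 0 0.5" --pt "0 0 0 0 0 0 0.65" --pt "0 0 0 0 0 0 0.65" --pt "0 0 0 0 0 0 0.65" --grip_force 35

```text
time: 22.12
ee_pos: [0.6502, 0.0664, 0.0224]
tcp_rot: [179.9, 0.3, -179.8]
wrist_force: [-0.9, -1.0, 6.1]
opening: 0.051
```

```bash
python3 st.py j side; python3 - <<'E'
import cv2
s=cv2.imread("pics/j_side.png")
cv2.imwrite("pics/j_z.png",cv2.resize(s[160:290,190:330],None,fx=4,fy=4,interpolation=cv2.INTER_CUBIC))
E
```

```text
22.125 q [ 5.83 20.22  2.96 72.42  0.02  5.67] p [650.24  66.44  22.39] r [ 179.95    0.31 -179.85] F [-0.89 -0.97  6.1 ] open 51.03128461230695
```

View pics/j_z.png

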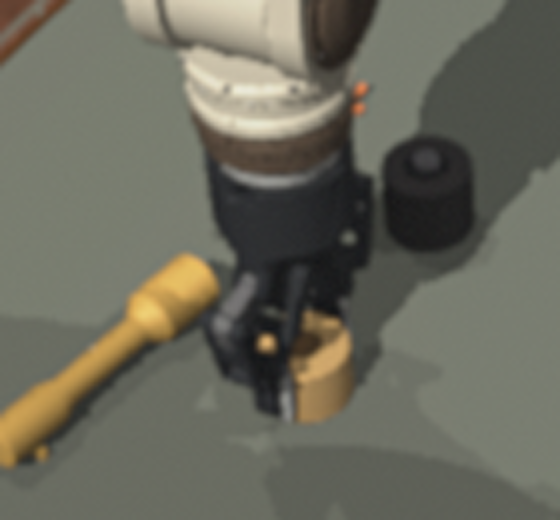

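apply_moves --pt "0 0 10 0 0 0 0.65" --pt "0 0 30 0 0 0 0.65" --pt "0 0 40 0 0 0 0.65" --pt "-4 11 0 0 0 1 0.65" --pt "-8 22 0 0 0 3 0.65" --pt "-8 22 0 0 0 3 0.65" --pt "-8 22 0 0 0 3 0.65" --pt "-8 22 0 0 0 3 0.65" --pt "-8 22 0 0 0 3 0.65" --pt "-8 22 0 0 0 3 0.65" --pt "-8 22 0 0 0 3 0.65" --pt "-8 22 0 0 0 3 0.65" --pt "-5 13 0 0 0 1 0.65" --pt "-2.8 5.8 0 0 0 0 0.65" --pt "0 0 0 0 0 0 0.65" --pt "0 0 0 0 0 0 0.65" --pt "0 0 0 0 0 0 0.65"

```text
time: 24.3
ee_pos: [0.574, 0.2716, 0.1009]
tcp_rot: [180.0, 0.2, -153.9]
wrist_force: [0.1, 0.4, -1.3]
opening: 0.0508
```

```bash
python3 st.py k side; python3 - <<'E'
import cv2
s=cv2.imread("pics/k_side.png")
cv2.imwrite("pics/k_z.png",cv2.resize(s[220:380,160:320],None,fx=3.5,fy=3.5,interpolation=cv2.INTER_CUBIC))
E
```

```text
24.3 q [25.31 16.04  6.48 80.25  0.03 -0.8 ] p [573.99 271.56 100.9 ] r [ 179.97    0.19 -153.9 ] F [ 0.12  0.43 -1.28] open 50.84513206299074
```

View pics/k_z.png

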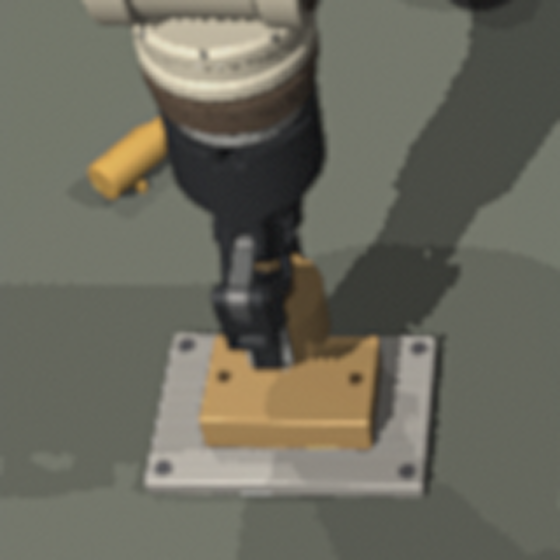

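Descending, with contact expected at about 60.4.

apply_moves --pt "0.4 0.5 -20 0 0 0 0.65" --pt "0 0 -12 0 0 0 0.65" --pt "0 0 -6 0 0 0 0.65" --pt "0 0 0 0 0 0 0.65" --pt "0 0 0 0 0 0 0.65"

```text
time: 24.98
ee_pos: [0.5743, 0.2728, 0.0633]
tcp_rot: [180.0, 0.2, -153.8]
wrist_force: [-0.0, 0.6, -1.2]
opening: 0.051
```

apply_moves --pt "0 0 -0.8 0 0 0 0.65" --pt "0 0 -0.5 0 0 0 0.65" --pt "0 0 0 0 0 0 0.65" --pt "0 0 0 0 0 0 0.65"

```text
time: 25.48
ee_pos: [0.5742, 0.2726, 0.0616]
tcp_rot: [180.0, 0.2, -153.8]
wrist_force: [-0.0, 0.3, -1.7]
opening: 0.0512
```

apply_moves --pt "0 0 -0.6 0 0 0 0.65" --pt "0 0 0 0 0 0 0.65"

```text
time: 25.72
ee_pos: [0.5741, 0.2726, 0.0609]
tcp_rot: [180.0, 0.2, -153.8]
wrist_force: [0.4, -0.2, -0.9]
opening: 0.051
```

apply_moves --pt "0.2 -0.4 -0.5 0 0 0 0.65" --pt "0 0 -0.3 0 0 0 0.65" --pt "0 0 0 0 0 0 0.65"

```text
time: 26.1
ee_pos: [0.5743, 0.2722, 0.0604]
tcp_rot: [180.0, 0.2, -153.8]
wrist_force: [0.4, -0.5, 2.3]
opening: 0.051
```

apply_moves --pt "0 0 0 0 0 0 0.45" --pt "0 0 0 0 0 0 0.25" --pt "0 0 0 0 0 0 0.0" --pt "0 0 0 0 0 0 0.0" --pt "0 0 10 0 0 0 0" --pt "0 0 30 0 0 0 0" --pt "0 0 35 0 0 0 0" --pt "-10 -14 0 0 0 0 0" --pt "-20 -28 0 0 0 0 0" --pt "-20 -28 0 0 0 0 0" --pt "-20 -28 0 0 0 0 0" --pt "-20 -28 0 0 0 0 0" --pt "-20 -28 -15 0 0 0 0" --pt "-20 -28 -20 0 0 0 0" --pt "-4.3 -5 0 0 0 0 0" --pt "0 0 0 0 0 0 0" --pt "0 0 0 0 0 0 0"

```text
time: 28.22
ee_pos: [0.441, 0.0859, 0.1012]
tcp_rot: [180.0, 0.3, -153.8]
wrist_force: [0.5, 0.2, -0.5]
opening: 0.0857
```

```bash
python3 st.py l side top
```

```text
28.225 q [ 10.97  -9.47 -20.18  79.02   0.09 -15.21] p [441.01  85.92 101.18] r [ 179.98    0.28 -153.82] F [ 0.49  0.22 -0.48] open 85.68951665672847
```

View pics/l_top.png

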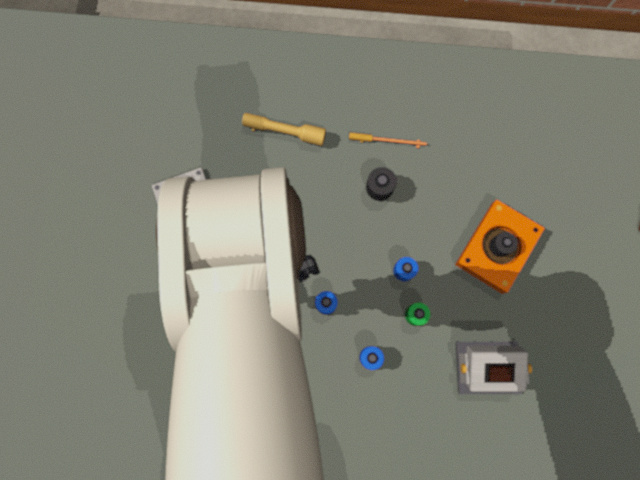

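View pics/l_side.png

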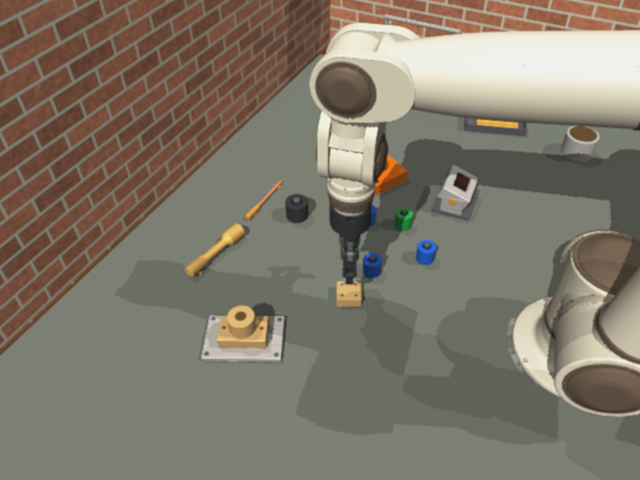

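apply_moves --pt "-0.8 -0.5 -30 0 0 0 0" --pt "0 0 -30 0 0 0 0" --pt "0 0 -16 0 0 0 0" --pt "0 0 -6 0 0 0 0.1" --pt "0 0 0 0 0 0 0.2" --pt "0 0 0 0 0 0 0.3" --pt "0 0 0 0 0 0 0.4" --pt "0 0 0 0 0 0 0.5" --pt "0 0 0 0 0 0 0.65" --pt "0 0 0 0 0 0 0.65" --pt "0 0 0 0 0 0 0.65"

```text
time: 29.7
ee_pos: [0.4398, 0.0849, 0.0191]
tcp_rot: [180.0, 0.3, -153.8]
wrist_force: [-1.3, 1.3, 6.3]
opening: 0.049
```

```bash
python3 st.py m side; python3 - <<'E'
from h import *
s=cv2.imread("pics/m_side.png");i=cv2.imread("pics/i_side.png")
cv2.imwrite("pics/m_z.png",np.hstack([cv2.resize(s[230:330,290:390],None,fx=4,fy=4,interpolation=cv2.INTER_CUBIC),cv2.resize(s[290:390,195:295],None,fx=4,fy=4,interpolation=cv2.INTER_CUBIC)]))
p=spot(s,240,316,r=5);print(p,ray("side",p,.074))
P=np.array([spot(s,223,329,r=3),spot(s,262,328,r=3)]);W=ray("side",P,.038);print(P,W,W.mean(0))
E
```

```text
29.7 q [ 10.87  -7.29 -27.49  69.54   0.1  -15.28] p [439.78  84.93  19.13] r [ 179.97    0.28 -153.85] F [-1.27  1.34  6.32] open 49.00520302256201
[240.12568306 315.63114754] [[576.57444625 269.97250624]]
[[223.47939262 327.06941432]
 [260.76553106 327.58917836]] [[608.73854483 286.14544165]
 [544.64054682 254.60831819]] [576.68954583 270.37687992]
```

View pics/m_z.png

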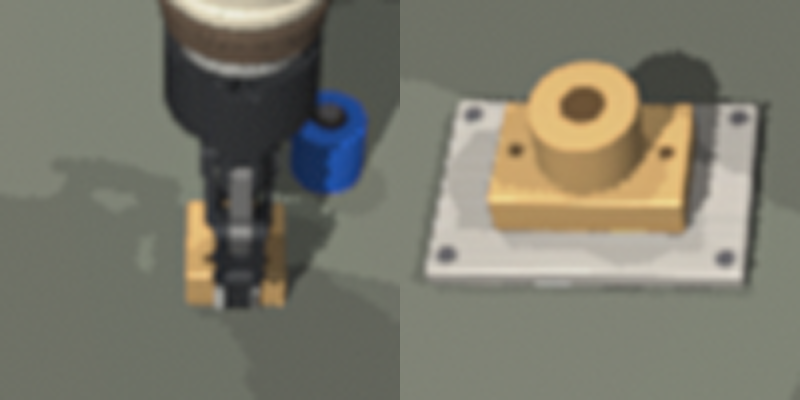

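apply_moves --pt "0 0 10 0 0 0 0.65" --pt "0 0 30 0 0 0 0.65" --pt "0 0 40 0 0 0 0.65" --pt "0 0 30 0 0 0 0.65" --pt "10 14 0 0 0 0 0.65" --pt "20 28 0 0 0 0 0.65" --pt "20 28 0 0 0 0 0.65" --pt "20 28 0 0 0 0 0.65" --pt "20 28 0 0 0 0 0.65" --pt "20 28 0 0 0 0 0.65" --pt "15 20 0 0 0 0 0.65" --pt "9.4 13.2 0 0 0 0 0.65" --pt "0 0 0 0 0 0 0.65" --pt "0 0 0 0 0 0 0.65" --pt "0 0 0 0 0 0 0.65"

```text
time: 31.62
ee_pos: [0.5734, 0.2715, 0.1281]
tcp_rot: [180.0, 0.2, -153.9]
wrist_force: [1.0, 0.3, -1.0]
opening: 0.0496
```

```bash
python3 st.py n side; python3 - <<'E'
import cv2
s=cv2.imread("pics/n_side.png")
cv2.imwrite("pics/n_z.png",cv2.resize(s[220:380,160:320],None,fx=3.5,fy=3.5,interpolation=cv2.INTER_CUBIC))
E
```

```text
31.625 q [25.33 15.7   9.07 83.19  0.03 -0.81] p [573.36 271.54 128.08] r [ 179.97    0.17 -153.87] F [ 1.    0.34 -0.99] open 49.60052431952093
```

View pics/n_z.png

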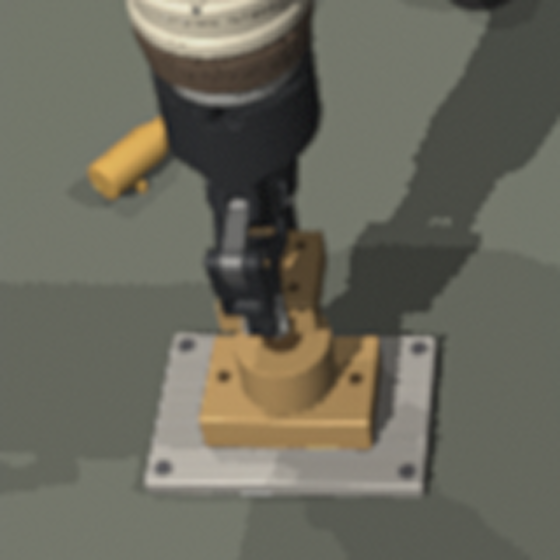

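apply_moves --pt "0.7 0.2 -18 0 0 0 0.65" --pt "0 0 -10 0 0 0 0.65" --pt "0 0 -4 0 0 0 0.65" --pt "0 0 0 0 0 0 0.65" --pt "0 0 0 0 0 0 0.65"

```text
time: 32.3
ee_pos: [0.5745, 0.2723, 0.0966]
tcp_rot: [180.0, 0.2, -153.8]
wrist_force: [-0.1, -0.3, -0.2]
opening: 0.0494
```

apply_moves --pt "0 0 -0.8 0 0 0 0.65" --pt "0 0 -0.5 0 0 0 0.65" --pt "0 0 0 0 0 0 0.65" --pt "0 0 0 0 0 0 0.65"

```text
time: 32.8
ee_pos: [0.5743, 0.2722, 0.0949]
tcp_rot: [180.0, 0.2, -153.8]
wrist_force: [-0.1, -0.2, -0.5]
opening: 0.0491
```

apply_moves --pt "0 0 -0.8 0 0 0 0.65" --pt "0 0 -0.5 0 0 0 0.65" --pt "0 0 0 0 0 0 0.65" --pt "0 0 0 0 0 0 0.65"

```text
time: 33.3
ee_pos: [0.5743, 0.2722, 0.0936]
tcp_rot: [180.0, 0.2, -153.8]
wrist_force: [0.2, 0.1, -0.8]
opening: 0.0494
```

apply_moves --pt "0 0 -0.5 0 0 0 0.65" --pt "0 0 -0.2 0 0 0 0.65" --pt "0 0 0 0 0 0 0.65"

```text
time: 33.67
ee_pos: [0.5744, 0.2721, 0.0932]
tcp_rot: [180.0, 0.2, -153.8]
wrist_force: [-0.6, -0.4, 2.0]
opening: 0.0491
```

apply_moves --pt "0 0 0 0 0 0 0.45" --pt "0 0 0 0 0 0 0.25" --pt "0 0 0 0 0 0 0.0" --pt "0 0 0 0 0 0 0.0" --pt "0 0 10 0 0 0 0" --pt "0 0 30 0 0 0 0" --pt "0 0 30 0 0 0 0" --pt "3.4 -14.5 0 0 0 -2 0" --pt "8 -34 0 0 0 -3 0" --pt "8 -34 0 0 0 -3 0" --pt "8 -34 0 0 0 -3 0" --pt "8 -34 0 0 0 -3 0" --pt "8 -34 0 0 0 -3 0" --pt "8 -34 0 0 0 -3 0" --pt "8 -34 0 0 0 -3 0" --pt "8 -34 -10 0 0 -3 0" --pt "8 -34 -20 0 0 0 0" --pt "6 -34 -10 0 0 0 0" --pt "0 0 0 0 0 0 0" --pt "0 0 0 0 0 0 0"

```text
time: 36.17
ee_pos: [0.6555, -0.0823, 0.1229]
tcp_rot: [179.9, 0.2, -179.9]
wrist_force: [0.5, 0.2, 0.6]
opening: 0.0853
```

```bash
python3 st.py o side top; python3 - <<'E'
import cv2,numpy as np
s=cv2.imread("pics/o_side.png");a=cv2.imread("pics/o_top.png")
R=lambda x:cv2.resize(x,None,fx=4,fy=4,interpolation=cv2.INTER_CUBIC)
cv2.imwrite("pics/o_z.png",np.hstack([R(a[160:260,140:240]),R(s[270:370,195:295])]))
E
```

```text
36.175 q [-7.19 19.44 13.15 83.55  0.07 -7.3 ] p [655.5  -82.32 122.89] r [ 179.95    0.17 -179.89] F [0.47 0.22 0.56] open 85.27592245534964
```

View pics/o_z.png

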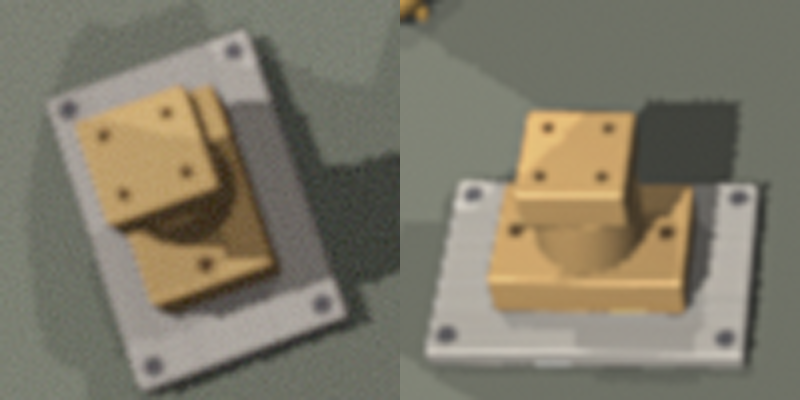

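View pics/o_side.png

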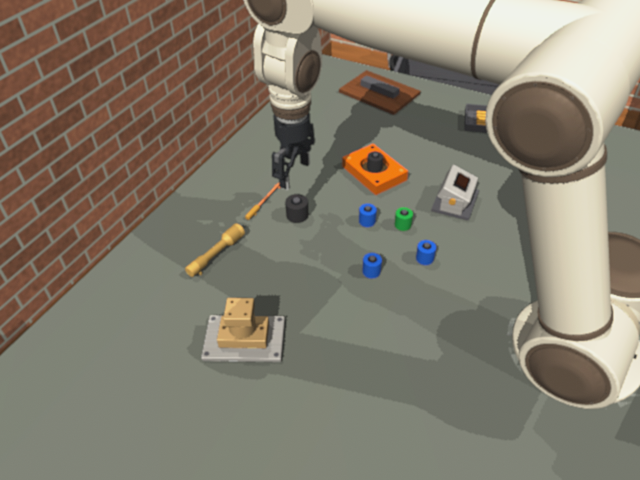

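The core stack stands upright; next I'll measure the cover's dots in both views.

```bash
python3 - <<'E'
from h import *
np.set_printoptions(precision=1,suppress=True)
s=cv2.imread("pics/o_side.png");a=cv2.imread("pics/o_top.png")
P=np.array([spot(a,140+x/4,160+y/4,r=3) for x,y in((104,135),(167,113),(187,172),(124,194))]);W=ray("top",P,.098);print(W.ravel(),W.mean(0))
P=np.array([spot(s,195+(x-400)/4,270+y/4,r=3) for x,y in((548,128),(608,128),(602,177),(540,177))]);W=ray("side",P,.098);print(W.ravel(),W.mean(0))
d=W[1]-W[0];print(np.degrees(np.arctan2(d[1],d[0])))
E
```

```text
[580.7 289.8 593.1 264.6 568.  252.3 555.7 277.3] [574.4 271. ]
[596.4 263.5 571.1 251.4 558.4 276.5 583.9 289. ] [577.5 270.1]
-154.41327354585616
```

apply_moves --pt "0 0 -40 0 0 0 0" --pt "0 0 -35 0 0 0 0" --pt "0 0 -14 0 0 0 0" --pt "0 0 -6 0 0 0 0.1" --pt "0 0 0 0 0 0 0.2" --pt "0 0 0 0 0 0 0.3" --pt "0 0 0 0 0 0 0.4" --pt "0 0 0 0 0 0 0.5" --pt "0 0 0 0 0 0 0.65" --pt "0 0 0 0 0 0 0.65" --pt "0 0 0 0 0 0 0.65" --grip_force 70

```text
time: 37.65
ee_pos: [0.6565, -0.0822, 0.0297]
tcp_rot: [179.9, 0.3, -179.8]
wrist_force: [-1.2, 2.4, 5.3]
opening: 0.0526
```

```bash
python3 st.py p side; python3 - <<'E'
import cv2
s=cv2.imread("pics/p_side.png")
cv2.imwrite("pics/p_z.png",cv2.resize(s[120:250,230:370],None,fx=4,fy=4,interpolation=cv2.INTER_CUBIC))
E
```

```text
37.65 q [-7.17 21.07  4.88 73.49  0.09 -7.33] p [656.49 -82.16  29.73] r [ 179.95    0.33 -179.84] F [-1.22  2.42  5.34] open 52.648593436961065
```

View pics/p_z.png

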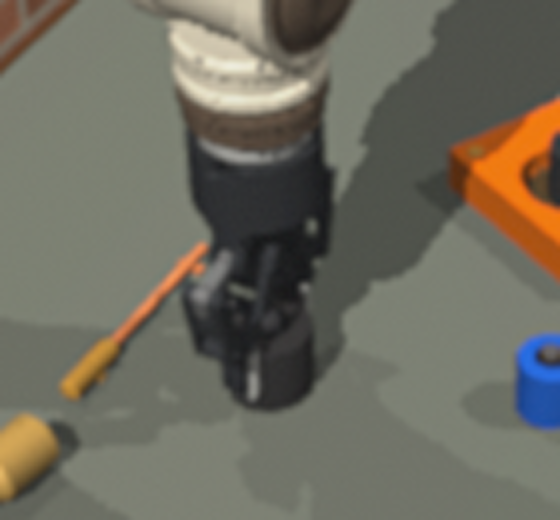

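apply_moves --pt "0 0 10 0 0 0 0.65" --pt "0 0 40 0 0 0 0.65" --pt "0 0 50 0 0 0 0.65" --pt "0 0 35 0 0 0 0.65" --pt "-3.4 14.6 0 0 0 1 0.65" --pt "-7 30 0 0 0 2 0.65" --pt "-7 32 0 0 0 3 0.65" --pt "-7 32 0 0 0 3 0.65" --pt "-8 34 0 0 0 3 0.65" --pt "-8 34 0 0 0 3 0.65" --pt "-8 34 0 0 0 3 0.65" --pt "-8 34 0 0 0 3 0.65" --pt "-7 32 0 0 0 3 0.65" --pt "-7 32 0 0 0 2 0.65" --pt "-6 25 0 0 0 0 0.65" --pt "-3 14 0 0 0 0 0.65" --pt "-2 7 0 0 0 0 0.65" --pt "0 0 0 0 0 0 0.65" --pt "0 0 0 0 0 0 0.65" --pt "0 0 0 0 0 0 0.65"

```text
time: 40.2
ee_pos: [0.5746, 0.2716, 0.163]
tcp_rot: [180.0, 0.2, -153.9]
wrist_force: [-0.2, 0.8, -5.7]
opening: 0.0523
```

```bash
python3 st.py q side; python3 - <<'E'
import cv2
s=cv2.imread("pics/q_side.png")
cv2.imwrite("pics/q_z.png",cv2.resize(s[210:370,160:320],None,fx=3.5,fy=3.5,interpolation=cv2.INTER_CUBIC))
E
```

```text
40.2 q [25.28 15.77 13.01 87.04  0.03 -0.82] p [574.6  271.56 162.99] r [ 179.97    0.2  -153.9 ] F [-0.17  0.79 -5.73] open 52.27630970883797
```

View pics/q_z.png

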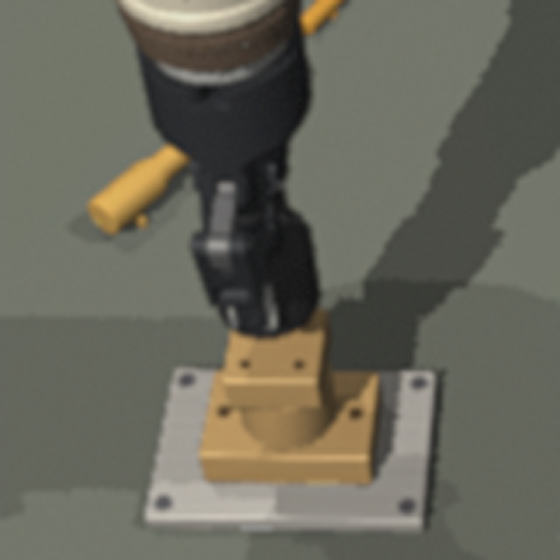

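apply_moves --pt "0.5 0.4 -16 0 0 0 0.65" --pt "0 0 -10 0 0 0 0.65" --pt "0 0 -5 0 0 0 0.65" --pt "0 0 0 0 0 0 0.65" --pt "0 0 0 0 0 0 0.65"

```text
time: 40.88
ee_pos: [0.575, 0.2727, 0.1323]
tcp_rot: [180.0, 0.2, -153.8]
wrist_force: [-1.0, 0.6, -6.0]
opening: 0.0526
```

apply_moves --pt "0 0 -1 0 0 0 0.65" --pt "0 0 -0.7 0 0 0 0.65" --pt "0 0 0 0 0 0 0.65" --pt "0 0 0 0 0 0 0.65"

```text
time: 41.38
ee_pos: [0.5748, 0.2726, 0.1302]
tcp_rot: [180.0, 0.2, -153.8]
wrist_force: [0.1, 0.0, -5.4]
opening: 0.0525
```

apply_moves --pt "0 -0.3 -1 0 0 0 0.65" --pt "0 0 -0.6 0 0 0 0.65" --pt "0 0 0 0 0 0 0.65" --pt "0 0 0 0 0 0 0.65"

```text
time: 41.88
ee_pos: [0.5748, 0.2723, 0.1286]
tcp_rot: [180.0, 0.2, -153.8]
wrist_force: [-0.2, -0.3, -7.1]
opening: 0.0522
```

apply_moves --pt "0 0 -0.5 0 0 0 0.65" --pt "0 0 0 0 0 0 0.65" --pt "0 0 0 0 0 0 0.65"

```text
time: 42.25
ee_pos: [0.5748, 0.2723, 0.1281]
tcp_rot: [180.0, 0.2, -153.8]
wrist_force: [0.4, -0.5, -6.2]
opening: 0.0526
```

apply_moves --pt "0 0 -0.4 0 0 0 0.65" --pt "0 0 0 0 0 0 0.65" --pt "0 0 0 0 0 0 0.65"

```text
time: 42.62
ee_pos: [0.5749, 0.2724, 0.1278]
tcp_rot: [180.0, 0.2, -153.8]
wrist_force: [-0.1, 0.2, -5.1]
opening: 0.0525
```

apply_moves --pt "0 0 -0.4 0 0 0 0.65" --pt "0 0 0 0 0 0 0.65" --pt "0 0 0 0 0 0 0.65"

```text
time: 43.0
ee_pos: [0.5749, 0.2724, 0.1278]
tcp_rot: [180.0, 0.2, -153.8]
wrist_force: [-2.0, -0.7, 1.2]
opening: 0.0524
```

apply_moves --pt "0 0 -0.2 0 0 0 0.65" --pt "0 0 0 0 0 0 0.65"

```text
time: 43.25
ee_pos: [0.575, 0.2724, 0.1278]
tcp_rot: [180.0, 0.2, -153.8]
wrist_force: [-1.9, -1.3, 5.3]
opening: 0.0525
```

Seated on the cover. I'll release gradually, then rise and clear away.

apply_moves --pt "0 0 0 0 0 0 0.45" --pt "0 0 0 0 0 0 0.35" --pt "0 0 0 0 0 0 0.2" --pt "0 0 0 0 0 0 0.0" --pt "0 0 0 0 0 0 0.0" --pt "0 0 10 0 0 0 0" --pt "0 0 30 0 0 0 0" --pt "0 0 40 0 0 0 0" --pt "-5 -30 0 0 0 0 0" --pt "-5 -40 0 0 0 0 0" --pt "-5 -40 0 0 0 0 0" --pt "-5 -40 0 0 0 0 0" --pt "-5 -40 0 0 0 0 0" --pt "-5 -40 0 0 0 0 0" --pt "0 0 0 0 0 0 0" --pt "0 0 0 0 0 0 0"

```text
time: 45.25
ee_pos: [0.545, 0.0425, 0.2077]
tcp_rot: [180.0, 0.2, -153.9]
wrist_force: [1.0, 0.4, -0.6]
opening: 0.0852
```

```bash
python3 st.py r side top; python3 - <<'E'
import cv2,numpy as np
s=cv2.imread("pics/r_side.png");a=cv2.imread("pics/r_top.png")
R=lambda x:cv2.resize(x,None,fx=3.3,fy=3.3,interpolation=cv2.INTER_CUBIC)
cv2.imwrite("pics/r_z.png",np.hstack([R(a[150:270,130:250]),R(s[250:370,185:305])]))
E
```

```text
45.25 q [  4.4    3.64   4.16  90.3    0.12 -21.73] p [545.02  42.51 207.73] r [ 179.97    0.24 -153.87] F [ 1.01  0.44 -0.61] open 85.19199797098871
```

View pics/r_z.png

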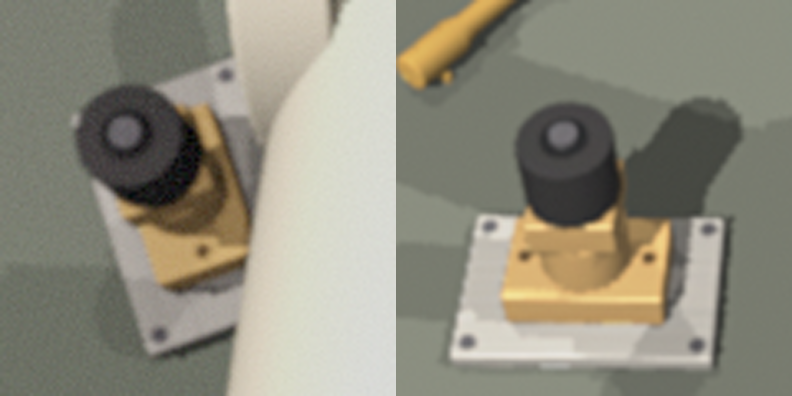

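View pics/r_side.png

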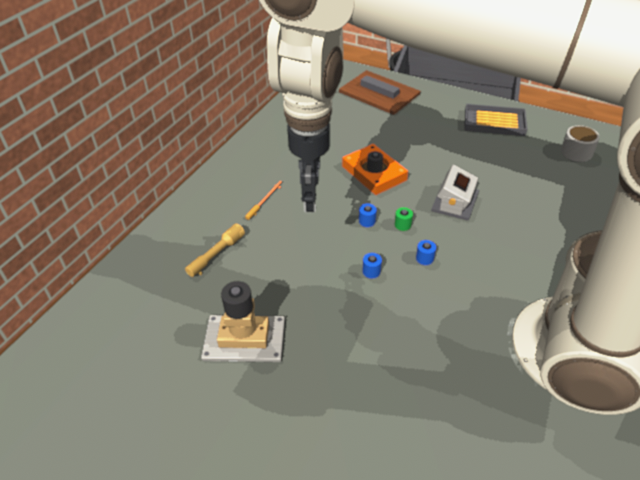

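View pics/r_top.png

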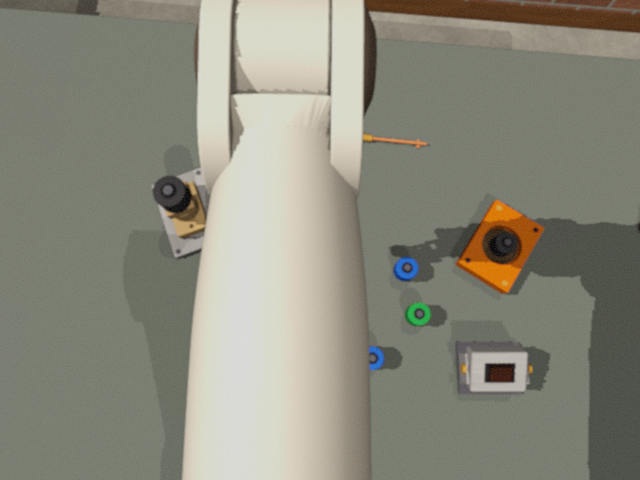

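The stack is upright with the weight on top, stub at top-view (168,190) and side-view (236,291), and the small weight is still in the pocket. One numeric check, then hand in.

```bash
python3 - <<'E'
from h import *
from workcell import job_done
a=cv2.imread("pics/r_top.png");s=cv2.imread("pics/r_side.png")
p=spot(a,130+125/3.3,150+131/3.3,r=5,sgn=1);print(p,ray("top",p,.149))
p=spot(s,185+(562-396)/3.3,250+135/3.3,r=5,sgn=1);print(p,ray("side",p,.149))
E
```

```text
[167.0691358  189.37037037] [[574.13550246 271.01332503]]
[235.02910053 290.1675485 ] [[576.49641581 271.03619374]]
```

```bash
python3 -c "
from workcell import job_done;print(job_done())"
```

```text
the job is handed in; nothing more can be done
None
```

Both glued jobs are set up, in the order asked, and the job was handed in at about 45 s. `job_done` gave no verdict.

**Core box:** The small weight went in first. It stands upright on the pocket floor, about 0.5 mm off the pocket's centre in the top view.

**Core pack:** The base core, barrel, cover and large weight were each set down and let go in turn. Sideways offsets from the last checks:

| Part | Offset | View |
|---|---|---|
| Base core on plate | about 1 mm (0.1° off lengthwise) | top |
| Barrel on base | about 0.4 mm | side |
| Cover on barrel | about 0.9 mm (against the base in the top view: about 1 mm) | side |
| Large weight on cover | about 0.3 mm | top |

The last pictures show the whole stack upright, the small weight still in the pocket and the gripper clear. The rammer, probe and switch look untouched where the arm did not hide them. The rammer shows only in the side view.

**What went wrong or disagreed:**
- **Wrist limit:** On the first approach, with nothing held, the last joint reached its range limit and the tool tilted about 6°. I straightened it before the first grasp.
- **Cameras:** The side camera reads about 2–3 mm farther out in x than the top one at the plate. By the side view alone, the large weight sits about 1.4 mm from the cover's centre.
- **Bad side readings:** A few side-camera readings (the base core on the bench, the small weight in the pocket) locked onto the wrong spot, so I dropped them.

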